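# Tare the portion scale with the empty packing tray

### The job

Set the empty long white tray gently in the middle of the scale's steel pan, lengthwise along the pan, without ever forcing the pan down to its stop. Then turn the black tare knob, which carries the white dial round with it, letting go and taking it again as often as needed, until the scale's pointer reads zero (stands over the long thick line) with the tray standing free on the pan. Leave the box of sweets and the steel weight where they are.

Things in the scene. Friction and masses are not known exactly. Their poses are not given: they have to be found in the camera images.
- tray: Loose open white plastic tray, 160 long (its x) x 60 wide (its y) x 45 mm high, walls 4 mm; origin at the centre of its underside. About 0.4 kg, not exactly known. Best gripped from above across its 60 mm width.
- scale: Grey stepped bench scale, fixed, 200 (x) x 330 mm; origin at bench level. y -180 to -49 mm: low deck 50 mm high with a white dial. y -49 to +150: weighing head 90 mm high; its side wall rises 40 mm above the deck, 10 mm from the knob, so fingers fit round the knob only within about 0.5 rad of the scale's x line, and one hold cannot turn it far.
- knob_grip (a point): Point on the vertical axis of the black tare knob, 80 mm above the bench (30 above the deck), where the tool centre should be to grip it. The knob is a round fluted cylinder, 52 mm diameter, from 8 to 45 mm above the deck, at y = -85 mm in the scale's frame. The axes are the scale's.
- tare_knob (a joint): Angle of the tare knob, rad, positive clockwise seen from above; stops at -0.4 and 3.4. The white dial turns with it; the pointer does not. Starts near 0; turning it clockwise carries the zero mark after the loaded pointer.
- needle_tip (a point): Tip of the black pointer, a flat bar that sticks out from under the knob close above the white dial, 72 mm from the knob's axis, nearly along the scale's +x when the pan is empty. Load on the pan turns it clockwise seen from above, about 2.2 rad for this tray; the knob does not move it.
- zero_mark (a point): The place on the turning dial where the pointer's tip must stand to read zero: middle of the long thick black line, 72 mm from the knob's axis. It turns with the knob. The thin lines, clockwise from it, are divisions of 0.2 rad (14 mm at the tip); there is no thin line just counterclockwise of zero.
- pan_top (a point): Centre of the upper face of the scale's flat steel pan, 190 (its x) x 130 mm (its y), 4 mm thick, on a spring above the weighing head; 135 mm above the bench when empty. The axes are the scale's. It sinks about 16 mm under the tray and meets its stop at 30 mm.
- pan (a joint): How far the pan has sunk, m; 0 when empty, stop at 0.030.
- sweets_box: Bystander: loose square white box, 110 x 110 x 50 mm, full of gold-wrapped sweets; origin at the centre of its underside.
- weight: Bystander: loose steel check weight, 48 mm diameter, 72 mm high; origin at the centre of its underside.
Mind the look-alikes: they are no part of the job. What is shaped like the tray but blue is not meant.

How it is judged:
By the outcome, as a careful person would: the job done as asked, in the order asked, and still so for the second after the job is handed in, with the robot touching nothing.
It also fails if it takes over 72 s, if anything falls off the work surface, if the arm or the gripper's body presses on something with over 40 N, if the wrist force passes 120 N, or if a joint passes its speed limit or range.

### The arm

A 7-joint arm with a two-finger parallel gripper is mounted at the origin on the work surface. World frame = base frame: x ahead of the robot, y to its left, z up, the work surface at z = 0. Lengths are in m, angles in rad, forces in N, time in s.
With the tool pointing down it reaches from about 0.375 to 0.925 m from the base axis. Payload 3.1 kg.
Tool frame: the origin (TCP) lies between the finger pads, 19 mm behind the fingertips; this is the grasp point; z points along the fingers, y is the line along which they close (so a half turn about z gives the same grasp; the last joint's range is limited). The gripper opens to 85 mm and grips with 20 to 120 N. Pads are 22 mm wide; open, the fingers measure 114 mm over their backs; the gripper's body (76 mm by 85 mm) begins 54 mm behind the grasp point. The pads swing forward as they close: fully open they stand 13 mm farther back than shut.
Start: joints at [1.049, 0.383, 0.044, 1.598, -0.018, 1.161, -0.05], TCP at [0.267, -0.592, 0.25] pointing down, gripper open.
Joint ranges: [-2.61, 2.61], [-0.41, 2.15], [-1.48, 1.57], [0, 2.5], [-1.57, 4.71], [0.05, 1.97], [-2.85, 2.85]. Speed limits (rad/s): [2.79, 2.79, 3.14, 3.14, 3.14, 3.14, 3.14].

### API

Orientations are given as a unit quaternion [w, x, y, z].
In Python, from plant import r gives the robot as it stands.
- The arm moves only by the tool step_arm, never from a script. Its argument "targets" is one flat list of numbers, 7 for each row, row after row: the turn, a rotation vector about the world's x, y, z each as a share of 90 degrees, from -1 to 1, then the shift along the world's x, y, z each as a share of 0.1 m, from -1 to 1, then the opening, from 0 (shut) to 1 (fully open). A call has 1 to 5 rows; each row is the pose to reach, as a shift and turn from the pose commanded when the call began; what a row does not reach only later rows make up. A row lasts 1/10 s, in which the tool goes at most 50 mm and 8.59 degrees, less where a joint would pass 70% of its speed; a pose out of reach is approached as far as the arm can. A call with a number of a shift or a turn outside -1 to 1 is refused whole. A call with a gripper value outside its range is refused whole. The fingers move at their own pace and stop on an object; "newtons" is the grip in N (left out, the last holds). Time passes only in rows, so rows that repeat a pose let the fingers close. It gives the time, the measured TCP pose, the force, the opening and the grip force at its end, in the units of the state.
- r.sense(): the state, without advancing time (a new reading comes with each control period).
- r.grab_frame(name): name is "side" or "top" or "wrist"; returns (picture, depth): 400x640x3 uint8, red, green, blue; 400x640 float32, m along the optical axis (not along the pixel's ray), 0 where there is no reading.
- r.get_calibration(name): a dict with "intrinsics" (3x3 intrinsics, pixels), "R" (3x3) and "t" (3): a world point X has camera coordinates R X + t. Camera axes: x right, y down, z forward; pixel columns grow to the right and rows downward; lengths in m; the calibration is good to about 2 mm. A picture is of the moment at which its call begins: read the wrist's pose just before it. get_calibration takes no time and is no camera call; for the wrist camera it gives the pose at the moment of the call.
- r.sign_off(): hands the job in; it is judged then, once.
The state is a dict: "clock": time; "qpos": joint angles; "joint_velocities": joint speeds; "effort": joint torques, N m; "tcp_pos": TCP position; "ee_rot": TCP orientation; "wrist_force": force on the tool from outside, world axes, zero at the start; "ft_torque": the same for the moment, N m; "opening": opening from 0.0 (shut) to 1.0 (fully open); "gripper_force": force on a finger pad.
Only numpy, scipy, OpenCV 4.12 (cv2) and the standard library are available. Lean on these libraries where they do the work, as an engineer would, in place of code of your own. Each camera call takes 0.05 s, during which the arm holds its last target. There are 200 camera calls.

## Working session

There is one attempt and no reset: what is moved stays moved. The work goes in short steps, Python scripts to look and compute and a tool call to move; the robot and the scene stay as the last step left them, time stands still between calls to the robot, and variables do not carry over. Pictures are saved under pics/ and viewed, at most 10 in all, crops included, and the job is handed in when it is done.

Besides the shell and the picture viewer there is one more tool, called after ">>>" as name(argument=value, ...) on one line, values as JSON. step_arm: Moves the arm, as the interface text tells. Its arguments: {"type":"object","properties":{"targets":{"type":"array"},"newtons":{"type":"number"}},"required":["targets"]}

```bash
mkdir -p pics
cat > h.py <<'E'
from plant import r
import numpy as np, cv2
def cal(n):
    c=r.get_calibration(n); return [np.array(c[k],float) for k in("intrinsics","R","t")]
def proj(c,X):
    K,R,t=c; p=K@(R@np.array(X,float)+t); return p[:2]/p[2]
def plane(c,uv,z):
    K,R,t=c; d=R.T@np.linalg.inv(K)@np.array([uv[0],uv[1],1.]); o=-R.T@t; return o+d*(z-o[2])/d[2]
def cloud(c,D):
    K,R,t=c; v,u=np.mgrid[:D.shape[0],:D.shape[1]]
    P=np.stack([(u-K[0,2])/K[0,0]*D,(v-K[1,2])/K[1,1]*D,D],-1); W=(P-t)@R; W[D<=0]=np.nan; return W
def snap(n):
    c=cal(n); im,D=r.grab_frame(n); return c,np.array(im),np.array(D)
def save(f,im): cv2.imwrite('pics/'+f,im[...,::-1])
E
python3 - <<'E'
from h import *
for n in('top','side'):
    c,im,D=snap(n); save(n+'0.png',im); np.savez(n+'0.npz',im=im,D=D,K=c[0],R=c[1],t=c[2]); print(n,-c[1].T@c[2],c[1][2])
s=r.sense(); print(s)
E
```

```text
top [ 0.3195493  -0.07212453  1.74076088] [ 0.15019314 -0.0028153  -0.98865267]
side [0.36527346 0.7486017  0.9395906 ] [ 0.15598671 -0.69182672 -0.70501343]
{'clock': 0.1, 'qpos': array([ 1.04921534,  0.38375302,  0.04386947,  1.59941225, -0.01788749,
        1.16119691, -0.04988398]), 'joint_velocities': array([-0.00050267, -0.00102953, -0.0004608 , -0.00459923,  0.00138229,
       -0.00100915, -0.00137993]), 'effort': array([ 2.67044095e-03, -4.34732795e+01,  1.02940422e+00, -2.50455183e+01,
        1.08539953e-02,  5.45610645e-03,  1.89787812e-05]), 'tcp_pos': array([ 0.2669351 , -0.59177682,  0.24871556]), 'ee_rot': array([-1.14394980e-03,  9.77626972e-01,  2.10342796e-01, -3.21862576e-04]), 'wrist_force': array([ 0.81474681,  0.47957677, -0.23831041]), 'ft_torque': array([ 0.0612382 ,  0.00140888, -0.02033489]), 'gripper_force': 0.0, 'opening': 1.001504800538768}
```

View pics/top0.png

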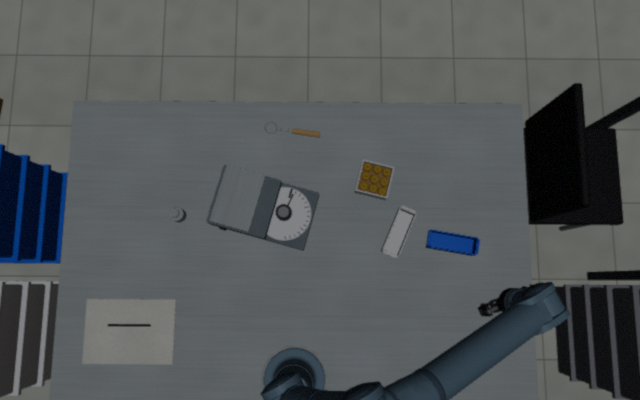

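View pics/side0.png

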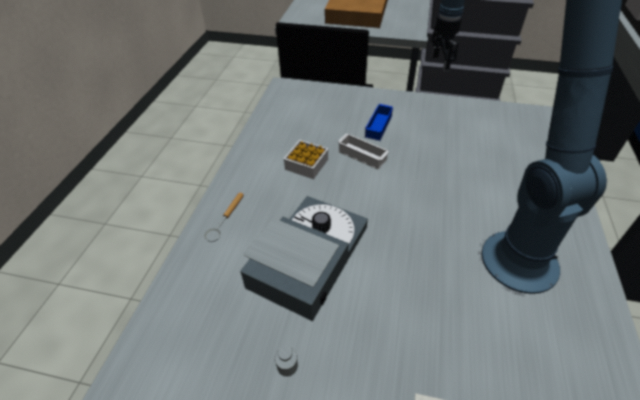

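The top view shows the white open tray at (398,231). Its look-alikes are the blue tray (453,242), the sweets box (375,179), which is square and full, and the paper sheet at (130,330). The white, long, empty one at (398,231) is the tray. The scale is at (265,207), with the knob at (283,212) and the pan at (245,198). The side view agrees: tray (362,150), blue tray (379,121), sweets (306,157), knob (321,221).

Run:
```python
from h import *
L={}
for n in('top','side'):
    z=np.load(n+'0.npz'); L[n]=([z['K'],z['R'],z['t']],z['im'],z['D'])
box={'top':{'tray':(375,200,422,262),'knob':(268,198,300,226),'pan':(205,160,285,235),'dial':(255,175,325,255)},
 'side':{'tray':(333,128,393,170),'knob':(305,205,338,238),'pan':(240,215,350,290),'dial':(280,190,370,245)}}
def sel(n,k): x0,y0,x1,y1=box[n][k]; m=np.zeros((400,640),bool); m[y0:y1,x0:x1]=1; return m
def rect(P):
    (c,s,a)=cv2.minAreaRect((P[:,:2]*1000).astype(np.float32)); return np.round(c,1),np.round(s,1),round(a,1)
for n,(c,im,D) in L.items():
    W=cloud(c,D); hsv=cv2.cvtColor(im,cv2.COLOR_RGB2HSV)
    m=sel(n,'tray')&(W[...,2]>.02); P=W[m]; print(n,'tray z pct',np.nanpercentile(P[:,2],[5,50,90,98]),rect(P[P[:,2]>.034]),len(P))
    for nm in('pan',):
        m=sel(n,nm)&(W[...,2]>.120); P=W[m]; print(n,'pan',np.nanpercentile(P[:,2],[5,50,95]),rect(P),len(P))
    m=sel(n,'knob')&(W[...,2]>.085)&(W[...,2]<.11); P=W[m]; print(n,'knob',np.nanpercentile(P[:,2],[5,50,95]),cv2.minEnclosingCircle((P[:,:2]*1000).astype(np.float32)),len(P))
    m=sel(n,'knob')&(im.max(-1)<60);print('dark px',np.argwhere(m).mean(0)[::-1] if m.any() else 0,m.sum())
    m=sel(n,'dial')&(W[...,2]>.04)&(W[...,2]<.065); P=W[m]; print(n,'deck',np.nanpercentile(P[:,2],[5,50,95]),rect(P))
    # white tray mask, top rim plane
    m=(sel(n,'tray')&(im.min(-1)>150)).astype(np.uint8); p=np.argwhere(m)[:,::-1]
    print(n,'white px',len(p),rect(np.array([plane(c,q,.045) for q in p])))
c,im,D=L['top'];save('crop.png',np.hstack([cv2.resize(im[195:265,360:490],None,fx=3,fy=3,interpolation=2),cv2.resize(im[180:250,260:330],None,fx=3,fy=3,interpolation=2)]))
```

```text
top tray z pct [0.02373018 0.04311694 0.04924314 0.05184221] (array([ 480.2, -344.7]), array([ 61.4, 173.5]), 66.7) 298
top pan [0.12919309 0.13520773 0.14145321] (array([577.2, 186.1]), array([130.8, 191.2]), 74.9) 2391
top knob [0.0868836  0.09391806 0.10094218] ((542.6746826171875, 62.987789154052734), 49.30480194091797) 304
dark px [279.95419847 212.27480916] 131
top deck [0.04468666 0.05123545 0.05852057] (array([533.8,  27.1]), array([162. , 201.3]), 74.5)Traceback (most recent call last):
  File "<stdin>", line 20, in <module>
  File "<stdin>", line 9, in rect
IndexError: too many indices for array: array is 1-dimensional, but 2 were indexed
```

Run:
```python
from h import *
L={}
for n in('top','side'):
    z=np.load(n+'0.npz'); L[n]=([z['K'],z['R'],z['t']],z['im'],z['D'])
box={'top':{'tray':(375,200,422,262),'knob':(268,198,300,226),'pan':(205,160,285,235),'dial':(255,175,325,255)},
 'side':{'tray':(333,128,393,170),'knob':(305,205,338,238),'pan':(240,215,350,290),'dial':(280,190,370,245)}}
def sel(n,k): x0,y0,x1,y1=box[n][k]; m=np.zeros((400,640),bool); m[y0:y1,x0:x1]=1; return m
def rect(P):
    (c,s,a)=cv2.minAreaRect((P[:,:2]*1000).astype(np.float32)); return np.round(c,1),np.round(s,1),round(a,1)
kp={}
for n,(c,im,D) in L.items():
    W=cloud(c,D)
    print(n,'tray max grey',im.min(-1)[sel(n,'tray')].max())
    m=sel(n,'tray')&(W[...,2]>.034); print(' tray hi',np.nanmedian(W[m][:,2]),rect(W[m]),m.sum())
    for th in(130,140,150,160):
        m=(sel(n,'tray')&(im.min(-1)>th)); p=np.argwhere(m)[:,::-1]
        if len(p)>20: print(' white',th,len(p),rect(np.array([plane(c,q,.045) for q in p])))
    m=sel(n,'pan')&(W[...,2]>.12)&(W[...,2]<.15); print(' pan',np.nanmedian(W[m][:,2]),rect(W[m]))
    m=(sel(n,'knob')&(im.max(-1)<55)).astype(np.uint8); k,l,s,cc=cv2.connectedComponentsWithStats(m); i=1+s[1:,4].argmax()
    print(' knob px',s[i],cc[i],'plane.095',plane(c,cc[i],.085), 'med z', np.nanmedian(W[(l==i)][:,2])); kp[n]=cc[i]
# triangulate knob
A=[];b=[]
for n in kp:
    c=L[n][0]; o=-c[1].T@c[2]; d=plane(c,kp[n],0)-o; d/=np.linalg.norm(d); M=np.eye(3)-np.outer(d,d); A.append(M);b.append(M@o)
print('tri knob',np.linalg.solve(sum(A),sum(b)))
c,im,D=L['top'];save('crop.png',np.hstack([cv2.resize(im[195:265,360:490],None,fx=3,fy=3,interpolation=2),cv2.resize(im[180:250,260:330],None,fx=3,fy=3,interpolation=2)]))
```

```text
top tray max grey 130
 tray hi 0.04460922670715518 (array([ 480.2, -344.7]), array([ 61.4, 173.5]), 66.7) 242
 pan 0.13520773343492565 (array([577.2, 186.1]), array([130.8, 191.2]), 74.9)
 knob px [276 205  15  15  83] [283.42168675 213.01204819] plane.095 [0.53441996 0.03913897 0.085     ] med z 0.09603278448246717
side tray max grey 189
 tray hi 0.04010380165575368 (array([ 462.3, -390.4]), array([164.5, 173.5]), 66.7) 338
 white 130 1345 (array([ 476.9, -337.2]), array([209.9, 216.4]), 11.5)
 white 140 264 (array([ 484.8, -373.4]), array([176.3, 175.3]), 1.6)
 white 150 164 (array([ 485.1, -344.7]), array([ 58.3, 176.4]), 66.4)
 white 160 129 (array([ 485.9, -342.1]), array([ 52.3, 171.2]), 67.2)
 pan 0.1326607671731387 (array([580.2, 183.6]), array([132.9, 192. ]), 74.8)
 knob px [312 217  18  16 154] [321.22077922 225.32467532] plane.095 [0.53568386 0.05726089 0.085     ] med z 0.08786872120888665
tri knob [0.53843535 0.04063975 0.06440536]
```

View pics/crop.png

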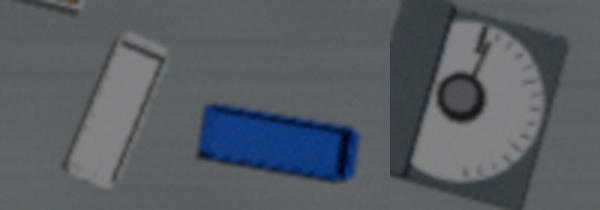

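The crop confirms the choice. The white empty tray is on the left, running from (68,170) to (160,45), with the blue one beside it at (280,145). On the dial the knob is at crop (462,97), and the pointer and thick line are at the upper right near (483,40). I'll move above the tray now.

>>> step_arm(targets=[0,0,-0.09,0.2,0.2,0,1,0,0,-0.18,0.4,0.4,0,1,0,0,-0.27,0.6,0.6,0,1,0,0,-0.36,0.8,0.8,0,1,0,0,-0.45,1,1,0,1])

```text
clock: 0.6
tcp_pos: [0.3677, -0.4912, 0.2492]
ee_rot: [-0.0, 0.99, -0.144, -0.0]
wrist_force: [-0.1, -0.1, -0.6]
opening: 1.0
gripper_force: 0.0
```

>>> step_arm(targets=[0,0,-0.08,0.25,0.25,0,1,0,0,-0.08,0.5,0.5,0,1,0,0,-0.08,0.75,0.75,0,1,0,0,-0.08,1,1,0,1,0,0,-0.08,1,1,0,1])

```text
clock: 1.1
tcp_pos: [0.4729, -0.3853, 0.2493]
ee_rot: [-0.002, 0.98, -0.197, 0.001]
wrist_force: [1.5, 0.0, -0.1]
opening: 0.999
gripper_force: 0.0
```

```bash
cat >> h.py <<'E'
def rect(P):
    (c,s,a)=cv2.minAreaRect((P[:,:2]*1000).astype(np.float32)); return np.round(c,1),np.round(s,1),round(a,1)
def line_angle():
    w,x,y,z=r.sense()['ee_rot']; from scipy.spatial.transform import Rotation as T
    v=T.from_quat([x,y,z,w]).as_matrix()[:,1]; return np.degrees(np.arctan2(v[1],v[0]))%180
E
python3 - <<'E'
from h import *
s=r.sense(); c,im,D=snap('wrist'); save('w1.png',im); W=cloud(c,D)
print(s['clock'],s['tcp_pos'],s['qpos'],line_angle(),s['wrist_force'])
g=im.min(-1); near=(abs(W[...,0]-.482)<.11)&(abs(W[...,1]+.345)<.11)
m=near&(W[...,2]>.03)&(W[...,2]<.06); print('hi',np.nanpercentile(W[m][:,2],[10,50,90]),rect(W[m]),m.sum())
np.savez('w1.npz',im=im,D=D,K=c[0],R=c[1],t=c[2])
E
```

```text
1.1 [ 0.47293202 -0.38530041  0.24926086] [ 0.59018033  0.30944653  0.03437085  1.69895584 -0.01721805  1.1341909
 -1.33756473] 67.02740197288995 [ 1.49074021  0.02169359 -0.11670241]
hi [0.03718456 0.04442951 0.04559927] (array([ 465.5, -387.5]), array([150.3, 171.2]), 67.1) 2836
```

View pics/w1.png

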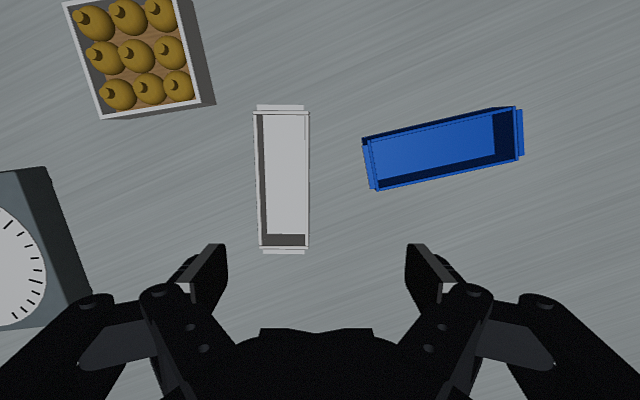

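The wrist view shows the white tray upright at (281,180), with rim corners at about (253,110), (309,110), (309,248) and (259,248). The blue tray is at (442,150), and the fingers straddle the image below.

Run:
```python
from h import *
z=np.load('w1.npz'); c=[z['K'],z['R'],z['t']]; im,D=z['im'],z['D']; W=cloud(c,D)
b=np.zeros(D.shape,bool); b[98:260,240:325]=1
m=b&(W[...,2]>.036)&(W[...,2]<.055); print('depth',np.nanmedian(W[m][:,2]),rect(W[m]),m.sum())
w=b&(im.min(-1)>165); p=np.argwhere(w)[:,::-1]; print('colour',rect(np.array([plane(c,q,.045) for q in p])),len(p))
q=[(253,110),(309,110),(309,248),(258,248)]; print(np.array([plane(c,k,.045) for k in q]))
```

```text
depth 0.04449077278210507 (array([ 482.8, -346.3]), array([ 60.2, 171.6]), 66.7) 2114
colour (array([ 483.1, -346.3]), array([ 58.2, 171. ]), 66.8) 5947
[[ 0.56776519 -0.35192506  0.045     ]
 [ 0.54469806 -0.40677167  0.045     ]
 [ 0.39862432 -0.34432682  0.045     ]
 [ 0.42226133 -0.28774894  0.045     ]]
```

>>> step_arm(targets=[0,0,0,0.05,0.2,-0.3,1,0,0,0,0.1,0.4,-0.6,1,0,0,0,0.1,0.4,-0.8,1,0,0,0,0.1,0.4,-0.8,1,0,0,0,0.1,0.4,-0.8,1])

```text
clock: 1.65
tcp_pos: [0.4759, -0.3542, 0.1699]
ee_rot: [0.0, 0.979, -0.204, -0.001]
wrist_force: [0.8, -0.3, 1.5]
opening: 0.997
gripper_force: 0.0
```

```bash
python3 -c "
from h import *
s=r.sense();print(s['tcp_pos'],line_angle(),s['joint_velocities'].round(3))"
```

```text
[ 0.47592315 -0.35421924  0.16989745] 66.43839642574635 [ 0.002 -0.022  0.003 -0.04  -0.004 -0.003 -0.001]
```

>>> step_arm(targets=[0,0,0,0.07,0.08,-0.2,1,0,0,0,0.07,0.08,-0.4,1,0,0,0,0.07,0.08,-0.6,1,0,0,0,0.07,0.08,-0.8,1,0,0,0,0.07,0.08,-0.8,1])

```text
clock: 2.15
tcp_pos: [0.4826, -0.3454, 0.0889]
ee_rot: [-0.0, 0.979, -0.204, -0.002]
wrist_force: [-1.1, 1.0, -0.8]
opening: 1.004
gripper_force: 0.0
```

>>> step_arm(targets=[0,0,0,0,0,-0.2,1,0,0,0,0,0,-0.4,1,0,0,0,0,0,-0.58,1,0,0,0,0,0,-0.58,1,0,0,0,0,0,-0.58,1])

```text
clock: 2.65
tcp_pos: [0.4851, -0.346, 0.0337]
ee_rot: [0.001, 0.979, -0.203, 0.001]
wrist_force: [-0.5, -0.0, 0.5]
opening: 0.999
gripper_force: 0.0
```

>>> step_arm(targets=[0,0,0,0,0,0,0.6,0,0,0,0,0,0,0.5,0,0,0,0,0,0,0.5,0,0,0,0,0,0,0.5,0,0,0,0,0,0,0.5], newtons=30)

```text
clock: 3.15
tcp_pos: [0.4855, -0.3461, 0.0341]
ee_rot: [0.001, 0.979, -0.203, 0.002]
wrist_force: [-1.4, -0.8, 6.2]
opening: 0.694
gripper_force: 35.1
```

>>> step_arm(targets=[0,0,0,0,0,0.1,0.5,0,0,0,0,0,0.3,0.5,0,0,0,0,0,0.55,0.5,0,0,0,0,0,0.8,0.5,0,0,0,0,0,1,0.5])

```text
clock: 3.65
tcp_pos: [0.4837, -0.3436, 0.1326]
ee_rot: [-0.0, 0.979, -0.203, -0.001]
wrist_force: [0.9, 0.6, -4.4]
opening: 0.694
gripper_force: 34.1
```

>>> step_arm(targets=[0,0,0,0,0,0.3,0.5,0,0,0,0,0,0.6,0.5,0,0,0,0,0,0.9,0.5,0,0,0,0,0,1,0.5,0,0,0,0,0,1,0.5])

```text
clock: 4.15
tcp_pos: [0.4849, -0.3446, 0.2332]
ee_rot: [0.0, 0.979, -0.203, 0.001]
wrist_force: [0.9, -1.1, -3.9]
opening: 0.696
gripper_force: 34.2
```

Run:
```python
from h import *
s=r.sense(); c,im,D=snap('wrist'); W=cloud(c,D)
print(s['clock'],s['tcp_pos'],s['wrist_force'],s['ft_torque'],s['opening'],s['gripper_force'],line_angle())
save('w2.png',im)
```

```text
4.15 [ 0.4848936  -0.34457314  0.23323507] [ 0.86599306 -1.11957477 -3.85034381] [-0.01103175 -0.02119232 -0.01825248] 0.696326623359191 34.150394797325134 66.59442671824252
```

View pics/w2.png

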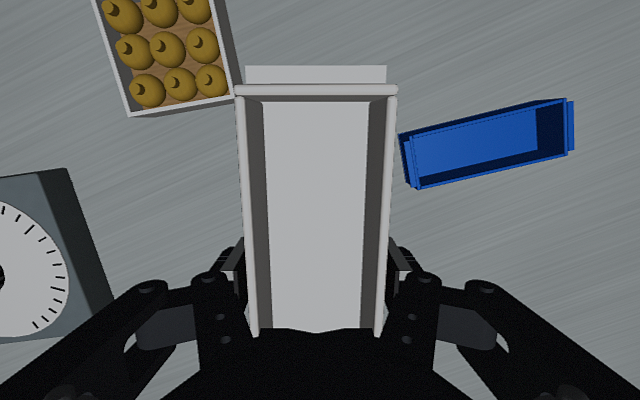

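The tray is held squarely: rim (240–395, 90), opening 0.696, weight about 3.9 N. Next I carry it to the pan.

>>> step_arm(targets=[0,0,0,0.05,0.15,0,0.5,0,0,0,0.1,0.35,0,0.5,0,0,0,0.15,0.55,0,0.5,0,0,0,0.2,0.8,0,0.5,0,0,0,0.2,1,0,0.5])

```text
clock: 4.7
tcp_pos: [0.5041, -0.2401, 0.2293]
ee_rot: [-0.001, 0.979, -0.201, -0.002]
wrist_force: [0.5, 0.5, -4.7]
opening: 0.694
gripper_force: 34.0
```

>>> step_arm(targets=[0,0,0,0.05,0.2,0,0.5,0,0,0,0.1,0.4,0,0.5,0,0,0,0.15,0.6,0,0.5,0,0,0,0.2,0.8,0,0.5,0,0,0,0.2,1,0,0.5])

```text
clock: 5.2
tcp_pos: [0.5235, -0.1413, 0.2295]
ee_rot: [-0.001, 0.979, -0.202, -0.002]
wrist_force: [-0.9, 0.7, -4.1]
opening: 0.695
gripper_force: 34.0
```

>>> step_arm(targets=[0,0,0.02,0.05,0.2,0,0.5,0,0,0.04,0.1,0.4,0,0.5,0,0,0.06,0.15,0.6,0,0.5,0,0,0.08,0.2,0.8,0,0.5,0,0,0.09,0.2,1,0,0.5])

```text
clock: 5.7
tcp_pos: [0.5452, -0.0426, 0.232]
ee_rot: [-0.0, 0.991, -0.132, 0.0]
wrist_force: [-0.6, 0.1, -4.1]
opening: 0.699
gripper_force: 34.0
```

>>> step_arm(targets=[0,0,0,0.05,0.2,0,0.5,0,0,0,0.1,0.4,0,0.5,0,0,0,0.15,0.6,0,0.5,0,0,0,0.2,0.8,0,0.5,0,0,0,0.2,1,0,0.5])

```text
clock: 6.2
tcp_pos: [0.5648, 0.0571, 0.2321]
ee_rot: [-0.0, 0.991, -0.133, 0.0]
wrist_force: [0.1, -0.1, -3.7]
opening: 0.699
gripper_force: 34.0
```

>>> step_arm(targets=[0,0,0,0.05,0.2,0,0.5,0,0,0,0.1,0.4,0,0.5,0,0,0,0.1,0.6,0,0.5,0,0,0,0.15,0.8,0,0.5,0,0,0,0.15,1,0,0.5])

```text
clock: 6.7
tcp_pos: [0.5796, 0.1569, 0.2319]
ee_rot: [-0.0, 0.991, -0.133, 0.0]
wrist_force: [0.5, -0.3, -3.2]
opening: 0.695
gripper_force: 34.0
```

>>> step_arm(targets=[0,0,0,0,0.1,0,0.5,0,0,0,0,0.2,0,0.5,0,0,0,0,0.29,0,0.5,0,0,0,0,0.29,0,0.5,0,0,0,0,0.29,0,0.5])

```text
clock: 7.2
tcp_pos: [0.5794, 0.1838, 0.2319]
ee_rot: [0.0, 0.991, -0.133, -0.0]
wrist_force: [-0.0, -0.9, -3.5]
opening: 0.697
gripper_force: 34.0
```

Run:
```python
from h import *
s=r.sense(); print(s['clock'],s['tcp_pos'],s['wrist_force'],s['opening'],line_angle(),s['qpos'])
for n in('wrist','side'):
    c,im,D=snap(n); W=cloud(c,D); save('p_'+n+'.png',im)
    d=W-np.array([.578,.185,0]); 
    m=(np.hypot(d[...,0],d[...,1])<.13)&(W[...,2]>.12)&(W[...,2]<.15); print(n,'pan',np.nanmedian(W[m][:,2]),rect(W[m]),m.sum())
    m=(np.hypot(d[...,0],d[...,1])<.1)&(W[...,2]>.228)&(W[...,2]<.255); print(n,'rim',np.nanmedian(W[m][:,2]),rect(W[m]),m.sum())
```

```text
7.2 [0.579361   0.18379291 0.23188755] [-0.01876816 -0.867862   -3.50751284] 0.6967569270760496 74.65662419213295 [-0.12898259  0.33975395 -0.30012362  1.70794366  0.11101334  1.11094605
 -2.30095053]
wrist pan 0.13492664076767966 (array([580.4, 183.6]), array([130.6, 190. ]), 75.0) 3346
wrist rim 0.2421505231459083 (array([603.4, 177.7]), array([ 87. , 119.8]), 76.1) 14608
side pan 0.13266363856679544 (array([579.7, 183.4]), array([132. , 191.3]), 74.6) 2445
side rim 0.23880266514795523 (array([576.7, 184.7]), array([ 87.1, 172.8]), 75.1) 728
```

View pics/p_wrist.png

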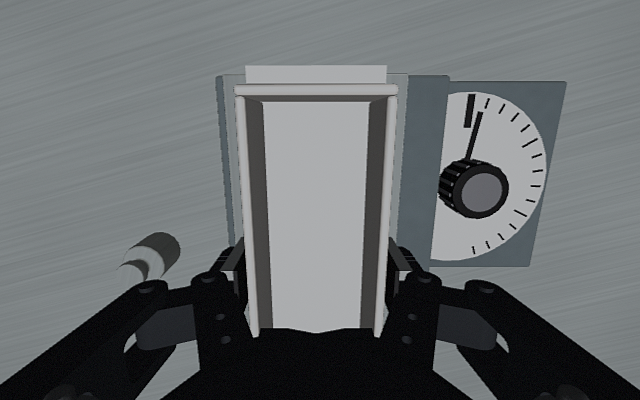

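The wrist view shows the tray above the pan, with the pan's edges equally visible left (225) and right (403). The knob is at (475,190), the pointer tip at (481,112) and the thick line at (470,110). Pan centre measures (580.2, 183.6) mm, z 0.135.

>>> step_arm(targets=[0,0,0,0.03,-0.01,-0.15,0.5,0,0,0,0.03,-0.01,-0.3,0.5,0,0,0,0.03,-0.01,-0.45,0.5,0,0,0,0.03,-0.01,-0.58,0.5,0,0,0,0.03,-0.01,-0.58,0.5])

```text
clock: 7.8
tcp_pos: [0.5799, 0.1826, 0.1701]
ee_rot: [0.001, 0.991, -0.133, -0.003]
wrist_force: [-0.1, 0.2, -4.0]
opening: 0.692
gripper_force: 34.0
```

>>> step_arm(targets=[0,0,0,0,0,-0.03,0.5,0,0,0,0,0,-0.06,0.5,0,0,0,0,0,-0.09,0.5,0,0,0,0,0,-0.11,0.5,0,0,0,0,0,-0.11,0.5])

```text
clock: 8.3
tcp_pos: [0.5828, 0.1839, 0.1634]
ee_rot: [-0.0, 0.991, -0.133, 0.001]
wrist_force: [0.8, 0.3, -3.1]
opening: 0.695
gripper_force: 34.2
```

>>> step_arm(targets=[0,0,0,0,0,-0.02,0.5,0,0,0,0,0,-0.04,0.5,0,0,0,0,0,-0.06,0.5,0,0,0,0,0,-0.07,0.5,0,0,0,0,0,-0.07,0.5])

```text
clock: 8.8
tcp_pos: [0.5829, 0.1838, 0.1563]
ee_rot: [-0.0, 0.991, -0.133, 0.001]
wrist_force: [1.1, 0.3, -0.0]
opening: 0.698
gripper_force: 34.4
```

>>> step_arm(targets=[0,0,0,0,0,-0.02,0.5,0,0,0,0,0,-0.02,0.5,0,0,0,0,0,-0.02,0.72,0,0,0,0,0,-0.02,0.8,0,0,0,0,0,-0.02,1])

```text
clock: 9.3
tcp_pos: [0.5821, 0.1831, 0.1539]
ee_rot: [0.0, 0.991, -0.133, -0.0]
wrist_force: [-0.0, -0.5, 0.2]
opening: 0.943
gripper_force: 0.0
```

>>> step_arm(targets=[0,0,0,0,0,0,1,0,0,0,0,0,0,1,0,0,0,0,0,0,1,0,0,0,0,0,0,1,0,0,0,0,0,0.05,1])

```text
clock: 9.8
tcp_pos: [0.5817, 0.1832, 0.1583]
ee_rot: [0.0, 0.991, -0.133, -0.001]
wrist_force: [1.0, 0.3, -1.0]
opening: 1.004
gripper_force: 0.0
```

>>> step_arm(targets=[0,0,0,0,0,0.15,1,0,0,0,0,0,0.35,1,0,0,0,0,0,0.6,1,0,0,0,0,0,0.8,1,0,0,0,0,0,1,1])

```text
clock: 10.3
tcp_pos: [0.5827, 0.1838, 0.2617]
ee_rot: [-0.001, 0.991, -0.133, 0.001]
wrist_force: [0.4, 0.6, 0.2]
opening: 0.999
gripper_force: 0.0
```

Run:
```python
from h import *
s=r.sense(); print(s['clock'],s['tcp_pos'],s['wrist_force'],s['opening'],line_angle())
for n in('wrist','top'):
    c,im,D=snap(n); W=cloud(c,D); save('q_'+n+'.png',im); np.savez('q_'+n+'.npz',im=im,D=D,K=c[0],R=c[1],t=c[2])
    d=W-np.array([.58,.184,0]); q=np.hypot(d[...,0],d[...,1])<.12
    m=q&(W[...,2]>.105)&(W[...,2]<.128); print(n,'pan',np.nanmedian(W[m][:,2]),rect(W[m]),m.sum())
    m=q&(W[...,2]>.152)&(W[...,2]<.172); print(n,'rim',np.nanmedian(W[m][:,2]),rect(W[m]),m.sum())
    m=(abs(W[...,2]-.095)<.006)&(np.hypot(W[...,0]-.54,W[...,1]-.045)<.05); print(n,'knobtop',rect(W[m]),m.sum())
```

```text
10.3 [0.58274652 0.18382411 0.26171148] [0.36713382 0.62154867 0.20547413] 0.9986315317580526 74.695563331999
wrist pan 0.11968773625125548 (array([580.8, 183.7]), array([130.4, 189.1]), 74.6) 22591
wrist rim 0.16348049807058737 (array([580.7, 184.4]), array([ 60.2, 172.4]), 74.7) 4737
wrist knobtop (array([550.3,  54.4]), array([71.1, 81.6]), 2.8) 2925
top pan 0.12005603121198273 (array([587.9, 175.9]), array([118.9, 165.6]), 75.3) 637
top rim 0.16222322734243455 (array([614.2, 156.2]), array([113.5,  51.5]), 16.6) 97
top knobtop (array([537.1,  57.7]), array([78.2, 69.2]), 59.1) 229
```

View pics/q_wrist.png

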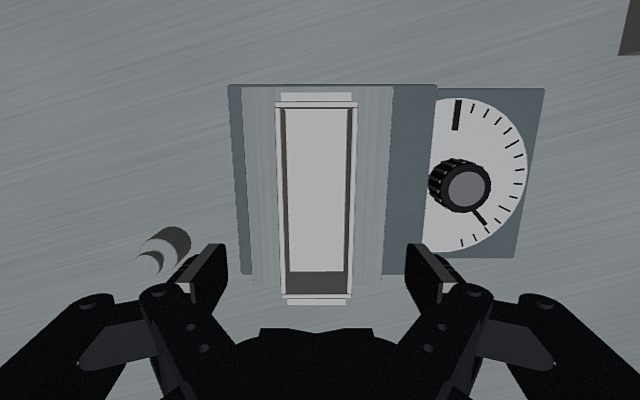

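The tray stands free and centred: rim centre (580.7,184.4) against pan centre (580.8,183.7), with the pan at 0.120. The knob cap is at (466,188), the pointer tip at (486,224) and the thick line from (457,100) to (457,130).

Run:
```python
from h import *
z=np.load('q_wrist.npz'); c=[z['K'],z['R'],z['t']]; im,D=z['im'],z['D']; W=cloud(c,D)
b=np.zeros(D.shape,bool); b[150:222,425:500]=1
m=b&(W[...,2]>.0925)&(W[...,2]<.099); P=W[m]; P=P[np.hypot(P[:,0]-.54,P[:,1]-.045)<.04]
print('cap z',np.nanmedian(P[:,2]),cv2.minEnclosingCircle((P[:,:2]*1000).astype(np.float32)),P.mean(0),len(P))
k=plane(c,(466,188),.095); print('ray',k)
deck=W[150:240,500:540]; print('dial z',np.nanmedian(deck[...,2]))
for nm,uv,h in(('tip',(486,224),.056),('mark_o',(457,100),.052),('mark_i',(457,130),.052)):
    p=plane(c,uv,h); d=(p-k)[:2]; print(nm,p,np.hypot(*d),np.arctan2(d[1],d[0]))
z=np.load('top0.npz'); c=[z['K'],z['R'],z['t']]; print('top',plane(c,(283.7,212.7),.095))
```

```text
cap z 0.09546850114447478 ((541.3504028320312, 39.45643997192383), 26.16145133972168) [0.54208673 0.04007352 0.09540861] 1995
ray [0.5412885  0.03855303 0.095     ]
dial z 0.05011844308590509
tip [0.47758889 0.00474555 0.056     ] 0.07211509009799395 -2.653662034169069
mark_o [0.62483941 0.01559032 0.052     ] 0.08664894859331883 -0.2682128440892537
mark_i [0.5936474  0.02016003 0.052     ] 0.05549554946572222 -0.33782096061163164
top [0.53415272 0.03757796 0.095     ]
```

>>> step_arm(targets=[0,0,0.09,-0.05,-0.2,0,0.8,0,0,0.18,-0.1,-0.4,0,0.8,0,0,0.27,-0.15,-0.6,0,0.8,0,0,0.36,-0.2,-0.8,0,0.8,0,0,0.43,-0.3,-1,0,0.8])

```text
clock: 10.9
tcp_pos: [0.552, 0.0825, 0.2584]
ee_rot: [-0.0, 0.979, 0.205, -0.0]
wrist_force: [0.7, -0.4, 0.2]
opening: 0.802
gripper_force: 0.0
```

>>> step_arm(targets=[0,0,0.09,-0.11,-0.2,0,0.8,0,0,0.18,-0.11,-0.44,0,0.8,0,0,0.27,-0.11,-0.44,0,0.8,0,0,0.36,-0.11,-0.44,0,0.8,0,0,0.43,-0.11,-0.44,0,0.8])

```text
clock: 11.4
tcp_pos: [0.5408, 0.0391, 0.2585]
ee_rot: [-0.0, 0.856, 0.518, -0.0]
wrist_force: [0.1, 0.5, 0.6]
opening: 0.798
gripper_force: 0.0
```

>>> step_arm(targets=[0,0,0.09,0,0,0,0.8,0,0,0.18,0,0,0,0.8,0,0,0.27,0,0,0,0.8,0,0,0.36,0,0,0,0.8,0,0,0.41,0,0,0,0.8])

```text
clock: 11.9
tcp_pos: [0.5408, 0.0395, 0.2584]
ee_rot: [-0.0, 0.648, 0.762, -0.0]
wrist_force: [-0.4, -0.3, -0.2]
opening: 0.806
gripper_force: 0.0
```

```bash
cat >> h.py <<'E'
def look(f,z=None):
    s=r.sense(); c,im,D=snap('wrist'); save(f+'.png',im); np.savez(f+'.npz',im=im,D=D,K=c[0],R=c[1],t=c[2]); W=cloud(c,D)
    m=(W[...,2]>.0925)&(W[...,2]<.099)&(np.hypot(W[...,0]-.5415,W[...,1]-.0395)<.032); P=W[m]
    print(s['clock'],'tcp',s['tcp_pos'].round(4),'line',round(line_angle(),2),'q',s['qpos'].round(2),'open',round(s['opening'],3),'F',s['wrist_force'].round(1))
    if len(P): print('cap',cv2.minEnclosingCircle((P[:,:2]*1000).astype(np.float32)),len(P),P.mean(0))
    print('cam',(-c[1].T@c[2]).round(3),'knob px',proj(c,(.5415,.0395,.095)))
    return c,im,D,W
E
python3 - <<'E'
from h import *
look('k1')
E
```

```text
11.9 tcp [0.5408 0.0395 0.2584] line 9.29 q [ 0.27  0.21 -0.47  1.83  0.1   1.13 -0.07] open 0.806 F [-0.4 -0.3 -0.2]
cap ((539.776611328125, 38.8890495300293), 26.486732482910156) 2019 [0.54031674 0.0398631  0.09544296]
cam [0.53  0.105 0.382] knob px [317.07436155 187.05755481]
```

View pics/k1.png

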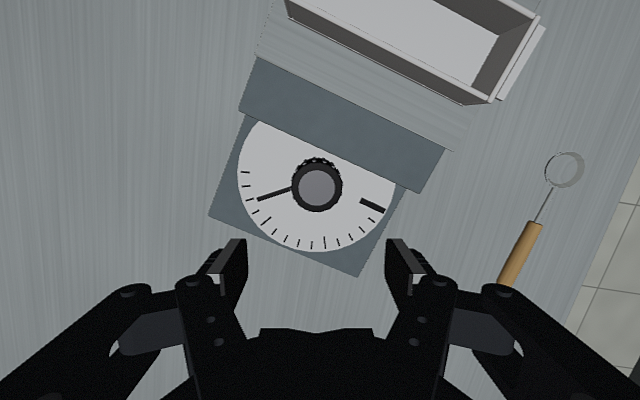

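The wrist view is straight above the knob at (317,187). The pointer tip is at (257,199), the zero line runs from (360,201) to (385,210), and the tray sits clear at the top. The TCP is already centred, so I descend.

>>> step_arm(targets=[0,0,0,0,0,-0.25,0.8,0,0,0,0,0,-0.5,0.8,0,0,0,0,0,-0.75,0.8,0,0,0,0,0,-1,0.8,0,0,0,0,0,-1,0.8])

```text
clock: 12.45
tcp_pos: [0.5376, 0.0389, 0.155]
ee_rot: [-0.003, 0.65, 0.76, -0.003]
wrist_force: [-1.1, -0.3, 0.2]
opening: 0.797
gripper_force: 0.0
```

>>> step_arm(targets=[0,0,0,0,0,-0.2,0.8,0,0,0,0,0,-0.4,0.8,0,0,0,0,0,-0.6,0.8,0,0,0,0,0,-0.77,0.8,0,0,0,0,0,-0.77,0.8])

```text
clock: 12.95
tcp_pos: [0.5399, 0.0392, 0.0808]
ee_rot: [-0.001, 0.65, 0.76, -0.001]
wrist_force: [-0.3, -0.1, -0.8]
opening: 0.801
gripper_force: 0.0
```

>>> step_arm(targets=[0,0,0,0,0,0,0.6,0,0,0,0,0,0,0.45,0,0,0,0,0,0,0.45,0,0,0,0,0,0,0.45,0,0,0,0,0,0,0.45], newtons=35)

```text
clock: 13.45
tcp_pos: [0.5413, 0.0395, 0.0835]
ee_rot: [0.0, 0.65, 0.76, -0.0]
wrist_force: [-5.3, -0.6, 6.5]
opening: 0.599
gripper_force: 38.4
```

>>> step_arm(targets=[0,0,-0.06,0,0,0,0.45,0,0,-0.13,0,0,0,0.45,0,0,-0.2,0,0,0,0.45,0,0,-0.27,0,0,0,0.45,0,0,-0.34,0,0,0,0.45])

```text
clock: 13.95
tcp_pos: [0.5415, 0.0395, 0.0835]
ee_rot: [0.0, 0.828, 0.56, 0.0]
wrist_force: [-3.0, -0.8, 6.0]
opening: 0.597
gripper_force: 38.4
```

>>> step_arm(targets=[0,0,-0.06,0,0,0,0.45,0,0,-0.13,0,0,0,0.45,0,0,-0.18,0,0,0,0.45,0,0,-0.18,0,0,0,0.45,0,0,-0.18,0,0,0,0.45])

```text
clock: 14.45
tcp_pos: [0.5416, 0.0394, 0.0835]
ee_rot: [0.0, 0.898, 0.44, 0.0]
wrist_force: [-3.9, -1.5, 5.6]
opening: 0.594
gripper_force: 38.4
```

Run:
```python
from h import *
look('k2')
s=r.sense(); print(s['ft_torque'],s['gripper_force'])
```

```text
14.45 tcp [0.5416 0.0394 0.0835] line 142.16 q [ 0.07  0.41 -0.25  1.97  0.14  0.78 -0.93] open 0.594 F [-3.9 -1.5  5.6]
cap ((544.1056518554688, 42.86006164550781), 30.80239486694336) 10657 [0.54208942 0.04083405 0.09544041]
cam [0.582 0.092 0.207] knob px [316.19828243 278.87391811]
[-0.19285591  0.75573554  0.01268457] 38.41089427471161
```

View pics/k2.png

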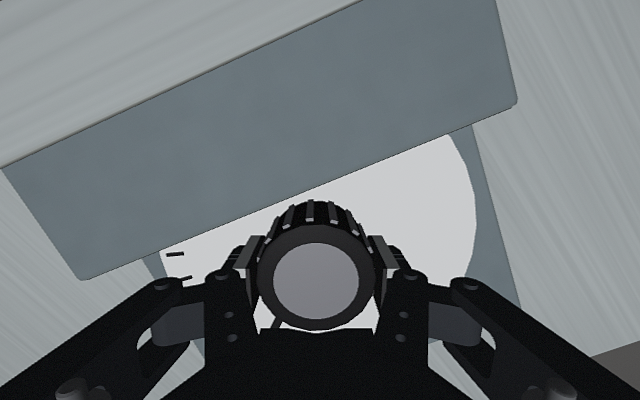

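The knob followed the turn: the zero line has left the upper right, and the pointer stub shows at (278,325). Now I release, turn back and re-grip.

>>> step_arm(targets=[0,0,0,0,0,0,0.8,0,0,0,0,0,0,0.8,0,0,0,0,0,0,0.8,0,0,0.08,0,0,0,0.8,0,0,0.17,0,0,0,0.8])

```text
clock: 15.0
tcp_pos: [0.5418, 0.0397, 0.0821]
ee_rot: [0.0, 0.83, 0.558, 0.0]
wrist_force: [-0.7, 0.1, -0.9]
opening: 0.799
gripper_force: 0.0
```

>>> step_arm(targets=[0,0,0.09,0,0,0,0.8,0,0,0.18,0,0,0,0.8,0,0,0.27,0,0,0,0.8,0,0,0.35,0,0,0,0.8,0,0,0.35,0,0,0,0.8])

```text
clock: 15.5
tcp_pos: [0.5417, 0.0395, 0.082]
ee_rot: [-0.0, 0.65, 0.76, 0.0]
wrist_force: [0.0, -0.0, 0.0]
opening: 0.796
gripper_force: 0.0
```

>>> step_arm(targets=[0,0,0,0,0,0,0.6,0,0,0,0,0,0,0.45,0,0,0,0,0,0,0.45,0,0,0,0,0,0,0.45,0,0,0,0,0,0,0.45])

```text
clock: 16.0
tcp_pos: [0.5413, 0.0394, 0.0822]
ee_rot: [0.0, 0.65, 0.76, -0.0]
wrist_force: [-2.4, -0.8, 4.5]
opening: 0.598
gripper_force: 36.7
```

>>> step_arm(targets=[0,0,-0.06,0,0,0,0.45,0,0,-0.13,0,0,0,0.45,0,0,-0.2,0,0,0,0.45,0,0,-0.27,0,0,0,0.45,0,0,-0.34,0,0,0,0.45])

```text
clock: 16.5
tcp_pos: [0.5415, 0.0394, 0.0822]
ee_rot: [0.0, 0.828, 0.56, 0.0]
wrist_force: [-1.2, -0.7, 3.6]
opening: 0.601
gripper_force: 36.9
```

>>> step_arm(targets=[0,0,-0.06,0,0,0,0.45,0,0,-0.13,0,0,0,0.45,0,0,-0.18,0,0,0,0.45,0,0,-0.18,0,0,0,0.45,0,0,-0.18,0,0,0,0.45])

```text
clock: 17.0
tcp_pos: [0.5415, 0.0393, 0.0822]
ee_rot: [0.0, 0.898, 0.44, 0.0]
wrist_force: [-0.9, -1.2, 4.7]
opening: 0.597
gripper_force: 36.9
```

>>> step_arm(targets=[0,0,0,0,0,0,0.8,0,0,0,0,0,0,0.8,0,0,0,0,0,0,0.8,0,0,0.08,0,0,0,0.8,0,0,0.17,0,0,0,0.8])

```text
clock: 17.5
tcp_pos: [0.5413, 0.0397, 0.0818]
ee_rot: [-0.0, 0.83, 0.558, 0.0]
wrist_force: [-0.1, 0.6, -0.1]
opening: 0.796
gripper_force: 0.0
```

>>> step_arm(targets=[0,0,0.09,0,0,0,0.8,0,0,0.18,0,0,0,0.8,0,0,0.27,0,0,0,0.8,0,0,0.35,0,0,0,0.8,0,0,0.35,0,0,0,0.8])

```text
clock: 18.0
tcp_pos: [0.5413, 0.0395, 0.0817]
ee_rot: [-0.0, 0.65, 0.76, 0.0]
wrist_force: [0.3, -0.0, -0.0]
opening: 0.801
gripper_force: 0.0
```

>>> step_arm(targets=[0,0,0,0,0,0.25,0.8,0,0,0,0,0,0.5,0.8,0,0,0,0,0,0.75,0.8,0,0,0,0,0,1,0.8,0,0,0,0,0,1,0.8])

```text
clock: 18.5
tcp_pos: [0.5444, 0.0402, 0.1859]
ee_rot: [0.003, 0.651, 0.759, 0.003]
wrist_force: [0.7, -0.4, -0.5]
opening: 0.799
gripper_force: 0.0
```

>>> step_arm(targets=[0,0,0,0,0,0.3,0.8,0,0,0,0,0,0.6,0.8,0,0,0,0,0,0.77,0.8,0,0,0,0,0,0.77,0.8,0,0,0,0,0,0.77,0.8])

```text
clock: 19.0
tcp_pos: [0.5408, 0.0394, 0.2578]
ee_rot: [-0.0, 0.65, 0.76, -0.0]
wrist_force: [0.1, 0.1, -0.2]
opening: 0.798
gripper_force: 0.0
```

```bash
cat > dial.py <<'E'
from h import *
def ana(f,c,im,k=(.5407,.0393)):
    g=im.max(-1).astype(np.uint8)
    def prof(rad,z):
        a=np.arange(-np.pi,np.pi,.005); q=np.array([proj(c,(k[0]+rad*np.cos(x),k[1]+rad*np.sin(x),z)) for x in a]).astype(np.float32)
        return a,cv2.remap(g,q[:,:1],q[:,1:],cv2.INTER_LINEAR)[:,0]
    for rad,z in((.045,.055),(.05,.055),(.062,.0535),(.072,.052),(.082,.051)):
        a,v=prof(rad,z); d=v<95; out=[]; i=0
        while i<len(a):
            if d[i]:
                j=i
                while j<len(a) and d[j]: j+=1
                if v[i:j].min()<80: out.append((round(float((a[i]+a[j-1])/2),3),round((j-i)*.005,3)))
                i=j
            else: i+=1
        print(rad,[o for o in out if o[1]>.008 and o[1]<.6])
E
python3 - <<'E'
from dial import *
for f in('k1','q_wrist'):
    z=np.load(f+'.npz'); print(f); ana(f,[z['K'],z['R'],z['t']],z['im'])
c,im,D,W=look('k3'); ana('k3',c,im)
E
```

```text
k1
0.045 [(-2.649, 0.11)]
0.05 [(-2.647, 0.095)]
0.062 [(-2.644, 0.08), (-0.292, 0.105)]
0.072 [(-2.642, 0.065), (-2.279, 0.03), (-1.284, 0.02), (-0.292, 0.095)]
0.082 [(-3.077, 0.025), (-2.879, 0.02), (-2.677, 0.025), (-2.474, 0.02), (-2.277, 0.025), (-2.079, 0.02), (-1.882, 0.015), (-1.684, 0.02), (-1.487, 0.015), (-1.282, 0.015), (-1.089, 0.02), (-0.892, 0.015), (-0.692, 0.015), (-0.494, 0.02), (-0.294, 0.08), (2.453, 0.025)]
q_wrist
0.045 []
0.05 [(-2.649, 0.09), (-2.242, 0.455)]
0.062 [(-2.647, 0.075), (-0.284, 0.11)]
0.072 [(-2.644, 0.07), (-2.282, 0.025), (-1.284, 0.03), (-0.292, 0.095)]
0.082 [(-3.077, 0.025), (-2.877, 0.015), (-2.677, 0.025), (-2.482, 0.025), (-2.279, 0.02), (-2.082, 0.025), (-1.887, 0.025), (-1.687, 0.025), (-1.492, 0.025), (-1.292, 0.025), (-1.097, 0.025), (-0.892, 0.025), (-0.694, 0.02), (-0.492, 0.025), (-0.297, 0.085), (2.586, 0.13)]
19.0 tcp [0.5408 0.0394 0.2578] line 8.94 q [ 0.28  0.21 -0.48  1.83  0.1   1.13 -0.08] open 0.798 F [ 0.1  0.1 -0.2]
cap ((540.5177612304688, 38.97193908691406), 25.75748634338379) 2025 [0.54032477 0.03985799 0.09542328]
cam [0.53  0.105 0.382] knob px [317.15755517 187.13755947]
0.045 [(-2.647, 0.105), (0.583, 0.035)]
0.05 [(-2.647, 0.095)]
0.062 [(-2.644, 0.08), (-1.912, 0.095), (0.308, 0.025), (2.301, 0.03)]
0.072 [(-2.909, 0.03), (-2.642, 0.065), (-1.912, 0.085), (0.221, 0.02)]
0.082 [(-3.109, 0.02), (-2.909, 0.02), (-2.707, 0.025), (-2.509, 0.02), (-2.309, 0.02), (-2.109, 0.02), (-1.909, 0.08), (2.451, 0.02), (2.573, 0.015), (2.776, 0.02), (2.973, 0.025)]
```

The profile readings give pointer −2.643 and zero line −1.911, so 0.731 rad remain (a turn share of about 0.468).

>>> step_arm(targets=[0,0,0,0,0,-0.25,0.8,0,0,0,0,0,-0.5,0.8,0,0,0,0,0,-0.75,0.8,0,0,0,0,0,-1,0.8,0,0,0,0,0,-1,0.8])

```text
clock: 19.55
tcp_pos: [0.5363, 0.0388, 0.1532]
ee_rot: [-0.005, 0.65, 0.76, -0.004]
wrist_force: [-1.1, 0.1, -1.0]
opening: 0.797
gripper_force: 0.0
```

>>> step_arm(targets=[0,0,0,0,0,-0.2,0.8,0,0,0,0,0,-0.4,0.8,0,0,0,0,0,-0.6,0.8,0,0,0,0,0,-0.76,0.8,0,0,0,0,0,-0.76,0.8])

```text
clock: 20.05
tcp_pos: [0.5392, 0.0392, 0.0807]
ee_rot: [-0.002, 0.65, 0.76, -0.002]
wrist_force: [-0.9, -0.1, -0.7]
opening: 0.8
gripper_force: 0.0
```

>>> step_arm(targets=[0,0,0,0,0,0,0.6,0,0,0,0,0,0,0.45,0,0,0,0,0,0,0.45,0,0,0,0,0,0,0.45,0,0,0,0,0,0,0.45])

```text
clock: 20.55
tcp_pos: [0.5413, 0.0396, 0.0837]
ee_rot: [0.0, 0.65, 0.76, -0.0]
wrist_force: [-3.4, -0.0, 4.9]
opening: 0.599
gripper_force: 38.2
```

>>> step_arm(targets=[0,0,-0.06,0,0,0,0.45,0,0,-0.13,0,0,0,0.45,0,0,-0.2,0,0,0,0.45,0,0,-0.27,0,0,0,0.45,0,0,-0.34,0,0,0,0.45])

```text
clock: 21.05
tcp_pos: [0.5415, 0.0395, 0.0837]
ee_rot: [0.0, 0.828, 0.56, 0.0]
wrist_force: [-2.6, -0.2, 3.6]
opening: 0.596
gripper_force: 38.3
```

>>> step_arm(targets=[0,0,-0.05,0,0,0,0.45,0,0,-0.1,0,0,0,0.45,0,0,-0.128,0,0,0,0.45,0,0,-0.128,0,0,0,0.45,0,0,-0.128,0,0,0,0.45])

```text
clock: 21.55
tcp_pos: [0.5416, 0.0395, 0.0837]
ee_rot: [0.0, 0.879, 0.476, 0.0]
wrist_force: [-2.7, -1.1, 6.1]
opening: 0.597
gripper_force: 38.3
```

>>> step_arm(targets=[0,0,0,0,0,0,0.8,0,0,0,0,0,0,0.8,0,0,0,0,0,0,0.8,0,0,0.05,0,0,0,0.8,0,0,0.1,0,0,0,0.8])

```text
clock: 22.05
tcp_pos: [0.5417, 0.0396, 0.0829]
ee_rot: [0.0, 0.838, 0.545, 0.0]
wrist_force: [0.4, -0.7, 0.2]
opening: 0.8
gripper_force: 0.0
```

>>> step_arm(targets=[0,0,0.09,0,0,0,0.8,0,0,0.18,0,0,0,0.8,0,0,0.27,0,0,0,0.8,0,0,0.36,0,0,0,0.8,0,0,0.36,0,0,0,0.8])

```text
clock: 22.55
tcp_pos: [0.5417, 0.0394, 0.0829]
ee_rot: [0.0, 0.654, 0.756, 0.0]
wrist_force: [0.2, -0.3, 0.6]
opening: 0.798
gripper_force: 0.0
```

>>> step_arm(targets=[0,0,0,0,0,0.25,0.8,0,0,0,0,0,0.5,0.8,0,0,0,0,0,0.75,0.8,0,0,0,0,0,1,0.8,0,0,0,0,0,1,0.8])

```text
clock: 23.05
tcp_pos: [0.5446, 0.0401, 0.187]
ee_rot: [0.003, 0.655, 0.755, 0.003]
wrist_force: [0.5, 1.1, 1.0]
opening: 0.798
gripper_force: 0.0
```

>>> step_arm(targets=[0,0,0,0,0,0.3,0.8,0,0,0,0,0,0.6,0.8,0,0,0,0,0,0.77,0.8,0,0,0,0,0,0.77,0.8,0,0,0,0,0,0.77,0.8])

```text
clock: 23.55
tcp_pos: [0.5409, 0.0394, 0.2589]
ee_rot: [-0.0, 0.655, 0.756, -0.0]
wrist_force: [-0.7, -1.0, 0.6]
opening: 0.799
gripper_force: 0.0
```

Run:
```python
from dial import *
c,im,D,W=look('k4'); ana('k4',c,im)
```

```text
23.55 tcp [0.5409 0.0394 0.2589] line 8.21 q [ 0.28  0.21 -0.48  1.83  0.1   1.13 -0.09] open 0.799 F [-0.7 -1.   0.6]
cap ((540.2030029296875, 38.95796585083008), 26.132936477661133) 2011 [0.54033561 0.0398133  0.09542652]
cam [0.531 0.105 0.383] knob px [317.03877095 186.83855784]
0.045 [(-2.644, 0.11)]
0.05 [(-2.649, 0.1), (0.473, 0.025), (2.128, 0.045)]
0.062 [(-2.647, 0.105), (0.311, 0.02)]
0.072 [(-2.642, 0.095), (2.638, 0.025)]
0.082 [(-3.042, 0.025), (-2.839, 0.02), (-2.642, 0.085), (2.641, 0.02), (2.841, 0.02), (3.041, 0.02)]
```

View pics/k4.png

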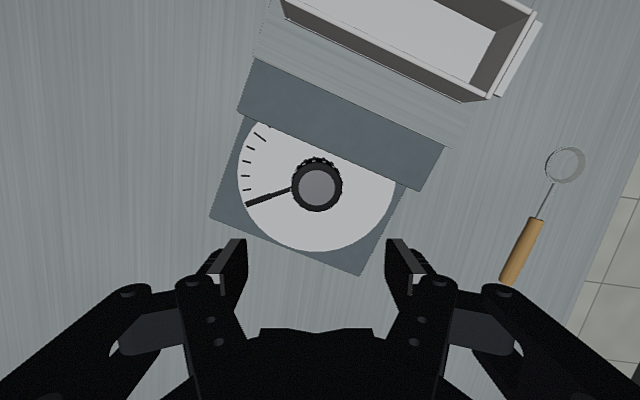

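The pointer stands exactly over the thick line at (247,204): both read −2.642. The tray is standing free and the robot is clear, so I hand the job in.

```bash
python3 -c "
from plant import r
print(r.sign_off())"
```

```text
the job is handed in; nothing more can be done
None
```

The tray stands free and centred on the pan, the pointer is over the thick zero line (both read −2.642 rad), and the job was handed in at about 24 s.

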